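# Hang the lift-off door of a splash guard and swing it shut

## Robot

A 6-joint arm with a two-finger parallel gripper is mounted at the origin on the work surface. World frame = base frame: x ahead of the robot, y to its left, z up, the work surface at z = 0. Lengths are in m, angles in rad, forces in N, time in s.
With the tool pointing down it reaches from about 0.3 to 0.775 m from the base axis. Payload 14.6 kg.
Tool frame: the origin (TCP) lies at the very end of the fingers, on their centre line; the grasp point (between the pads) lies 19 mm behind it; y points along the fingers, x is the direction in which the jaws open and shut, and the axes are right-handed (so a half turn about y gives the same grasp; the last joint's range is limited). The gripper opens to 94 mm and grips with 3 to 60 N. Pads are 16 mm wide; open, the fingers measure 119 mm over their backs; the gripper's body (75 mm by 177 mm) begins 78 mm behind the grasp point.
Start: joints at [1.056, 0.3, 1.521, -0, 1.321, -0.067], TCP at [0.238, 0.496, 0.205] pointing down, gripper open.
Joint ranges: [-3.03, 3.03], [-0.79, 2.21], [0.23, 2.52], [-1.04, 4.18], [0, 3.07], [-2.55, 2.55]. Speed limits (rad/s): [2.22, 2.22, 2.57, 3.14, 3.14, 3.14].

## Interface

Orientations are given as [roll, pitch, yaw] about the fixed x, y, z axes, in that order (R = Rz(yaw) Ry(pitch) Rx(roll)).
In Python, from station import get_obs, cams, hand_in gives the robot as it stands. The module is installed in compiled form; this text tells all that it offers.
- The arm moves only by the tool step_arm, never from a script. Its argument "plan" is a list of rows, each an object with "grip": the closure, from -1 (fully open) to 1 (shut), so that 0 is half open; "slide": the shift along the tool's x, y, z in m, a list of three; "spin": the turn about the tool's y in degrees. A call has 1 to 20 rows; each row shifts and turns the commanded pose from where the row before left it, along the tool's axes as they then stand; what a row does not reach is not made up. A row lasts 1/12 s, in which the tool goes at most 41.7 mm and 7.16 degrees, less where a joint would pass 70% of its speed; a pose out of reach is approached as far as the arm can. A call is refused whole if a number of a shift passes 0.0417 or a number of a turn 7.16, either way. A call with a gripper value outside its range is refused whole. The fingers move at their own pace and stop on an object; "force" is the grip in N (left out, the last holds). Time passes only in rows, so rows that do not move let the fingers close. It gives the time, the measured TCP pose, the force and the opening at its end, in the units of the state.
- get_obs(): the state, without advancing time (a new reading comes with each control period).
- cams.camera(name): name is "scene" or "top" or "wrist"; returns the picture (480x640x3 uint8, blue, green, red); there is no depth.
- cams.calibration(name): a dict with "K" (3x3 intrinsics, pixels), "T" (4x4, takes a point from camera to world coordinates). Camera axes: x right, y up, looking along -z (the intrinsics and any distortion apply to the point x, -y, -z); pixel columns grow to the right and rows downward; lengths in m; the calibration is good to about 2 mm. A picture is of the moment at which its call begins: read the wrist's pose just before it. calibration takes no time and is no camera call; for the wrist camera it gives the pose at the moment of the call.
- hand_in(): hands the job in, once; it reports no verdict.
The state is a dict: "time_s": time; "qpos": joint angles; "joint_vel": joint speeds; "tau": joint torques, N m; "ee_pos": TCP position; "eef_rot": TCP orientation; "force": force on the tool from outside, world axes, zero at the start; "moment": the same for the moment, N m; "grip_width": finger opening in m.
Only numpy, scipy, OpenCV 4.12 (cv2) and the standard library are available. Lean on these libraries where they do the work, as an engineer would, in place of code of your own. Each camera call takes 0.05 s, during which the arm holds its last target.

## Task

Lift the blue-framed door out of its grey stand and, holding it so that it stands well open from the splash guard, gently lower its two knuckles together all the way down onto the guard's two brass hinge pins, without dropping it. Then swing the hung door fully shut under the yellow lip, against the door post, and leave it there. Do not slam the door into the guard, and do not knock over or shift the glassware and other loose things around.

Things in the scene. Friction and masses are not known exactly. Their poses are not given: they have to be found in the camera images.
- guard: Splash guard (fixed): alloy frame, clear sides and back round a white hotplate, open front and top, 166 mm high. Origin on the vertical hinge axis at bench level; +x runs along the shut door from the hinge to the door post, -y points out of the open front. Hinge post: x -56 to -34, y -12 to 26 mm. Door post (stop): x 155 to 190 mm, front face at y +6.5 mm. Header beam: y 14 to 26, z 152 to 166 mm.
- pin_low (a point): Foot of the lower brass pin, on the hinge axis, on its bracket's top, 38 mm above the bench. Both pins are upright, 9 mm diameter, 20 mm tall, the upper 8 mm tapering to 3 mm. The brackets, 8 mm thick and 18 mm wide, run from the hinge post to 9 mm past the axis. Axes as the guard's.
- pin_up (a point): Foot of the upper brass pin, straight above pin_low, 122 mm above the bench; its bracket's underside is at 114 mm. The lower knuckle cannot pass down through this bracket: bring the door in from the side opposite the hinge post, raised 20 to 58 mm above its seated height, then lower. Seated, the knuckles' undersides rest on the brackets; the door's lower edge is then 30 mm above the bench.
- lip (a point): Middle of the yellow lip's front edge, underside (156 mm above the bench, 10 mm thick). The lip reaches forward over the shut door's top, guard x 65 to 190 mm, to y -2 mm, so the door cannot be lowered on in the shut position, only standing open (40 to 110 degrees is free).
- shut_mark (a point): Point of the guard where leaf_edge comes (seen from above) when the door is hung and fully shut: 170 mm along +x from the hinge axis.
- leaf_center (a point): Centre of the door, half-way up, near its centre of mass; 88 mm from the knuckle axis. Door, about 0.35 kg: flat blue frame 12 mm thick, 120 mm high, 11 to 170 mm from the knuckle axis, clear pane 4 mm thick. x runs from knuckles to free edge, y is normal to the pane, z up. Door x along guard x: shut, its y = -6 mm face outside; along guard -y: 90 degrees open.
- knuckle_low (a point): Centre of the underside of the lower knuckle, on its bore's axis, 8 mm above the door's lower edge. Comes onto pin_low. Both knuckles are steel rings, 20 mm outside diameter, 12 mm bore, 18 mm high. Axes as the door's.
- knuckle_up (a point): Centre of the underside of the upper knuckle, on its bore's axis, 84 mm above knuckle_low. Comes onto pin_up.
- leaf_top (a point): Middle of the door's top rail, 48 mm above leaf_center, half-way up the rail: good to grip across from above. The rail is 24 mm high and 12 mm thick. Axes as the door's. Hung, the door swings freely and stays where it is left.
- leaf_edge (a point): Middle of the door's free edge, 170 mm from the knuckle axis, 60 mm above the lower edge.
- stand: Fixed grey stand, base 140 x 90 x 12 mm, origin under its centre. Two cheeks 110 mm long, up to 45 mm above the bench, form a slot 17 mm wide along its x; the door stands in it with its lower edge 12 mm above the bench and its pane along the stand's x.
- dish: Bystander: glass dish, 100 mm across, 45 high, on the hotplate inside the guard, 92 mm above the bench. Origin under its centre.
- amber: Bystander: amber glass bottle, 70 mm across, 160 high. Origin under its centre.
- cork_ring: Bystander: cork ring, 100 mm across, 25 high. Origin under its centre.
- beaker: Bystander: steel beaker, 80 mm across, 90 high. Origin under its centre.
- spatula: Bystander: spatula 180 mm long lying on the bench along its x.
Things that resemble listed ones, but are neither listed nor needed, are in the scene too. Of the things like the part that bears leaf_center, leave any that is orange or red; of the rest the larger one is meant.

How it is judged:
On the way, in this order (a step that is already met when the one before it is completed fails the run):
1. both knuckles are seated on their pins (within 4 mm) while the door stands open (free edge more than 80 mm from its shut place) (distance between knuckle_low and pin_low below 0.004 m and distance between knuckle_up and pin_up below 0.004 m and horizontal distance between leaf_edge and shut_mark above 0.08 m), for 0.2 s.
2. the hung door is swung shut (free edge within 10 mm of its shut place, knuckles still seated) (distance between knuckle_low and pin_low below 0.005 m and distance between knuckle_up and pin_up below 0.005 m and horizontal distance between leaf_edge and shut_mark below 0.01 m), for 0.2 s.
At the end, for the whole second after the job is handed in: Both knuckles rest on their pins (each within 5 mm of its pin's foot), the door's free edge is within 10 mm of its shut place seen from above, and the door is at rest and released (all of step 2 and linear speed of leaf below 0.02 m/s); the robot touches nothing.
It fails at once if the door is dropped onto its pins (faster than 0.25 m/s while the knuckles are over the pins, 3 to 30 mm above their seats) (horizontal distance between knuckle_low and pin_low below 0.008 m and z of knuckle_low in the frame of pin_low between 0.003 and 0.03 m and linear speed of leaf above 0.25 m/s).
It fails at once if the door is slammed or rammed into the guard (more than 60 N between them) (contact force between leaf and guard above 60 N).
It fails at once if a bystander is moved by more than 30 mm (distance of any of dish, amber, cork_ring, beaker, spatula from where it was at the start of the episode above 0.03 m).
It fails at once if a bottle, dish or beaker is tipped by more than 0.5 rad (angle between any of dish, amber, beaker's own z axis and vertical above 0.5 rad).
It also fails if it takes over 61 s, if anything falls off the work surface, if the arm or the gripper's body presses on something with over 40 N, if the wrist force passes 120 N, or if a joint passes its speed limit or range.

## Working session

There is one attempt and no reset: what is moved stays moved. The work goes in short steps, Python scripts to look and compute and a tool call to move; the robot and the scene stay as the last step left them, time stands still between calls to the robot, and variables do not carry over. Pictures are saved under pics/ and viewed, and the job is handed in when it is done.

Besides the shell and the picture viewer there is one more tool, called after "Call:" in YAML: its name, and indented under it one key for each argument. step_arm: Moves the arm, as the interface text tells. Its arguments: {"type":"object","properties":{"plan":{"type":"array","items":{"type":"object","properties":{"grip":{"type":"number"},"slide":{"type":"array","items":{"type":"number"}},"spin":{"type":"number"}}}},"force":{"type":"number"}},"required":["plan"]}

```bash
mkdir -p pics
python3 - <<'E'
from station import get_obs,cams
import cv2,numpy as np
np.set_printoptions(precision=4,suppress=True)
print(get_obs())
for n in ["scene","top","wrist"]:
    c=cams.calibration(n); print(n,c)
    cv2.imwrite(f"pics/{n}0.png",cams.camera(n))
E
```

```text
{'time_s': 0.0, 'qpos': array([ 1.0564,  0.3005,  1.5216, -0.    ,  1.3207, -0.0666]), 'joint_vel': array([ 0.0006, -0.0005,  0.0006,  0.0012, -0.0002, -0.0006]), 'tau': array([  0.0006, -53.1782, -35.2764,   0.0709,   0.024 ,  -0.0001]), 'ee_pos': array([0.238 , 0.4955, 0.2049]), 'eef_rot': array([-1.5707,  0.0012,  1.123 ]), 'force': array([ 0.5474, -0.6323, -0.7696]), 'moment': array([0.0399, 0.0136, 0.0283]), 'grip_width': 0.09386722884257681}
scene {'K': array([[550.2609,   0.    , 319.0464],
       [  0.    , 550.2609, 245.7071],
       [  0.    ,   0.    ,   1.    ]]), 'T': array([[-0.8537, -0.2815,  0.4381,  1.1302],
       [ 0.5207, -0.4712,  0.7119,  1.0564],
       [ 0.0061,  0.8359,  0.5489,  0.9928],
       [ 0.    ,  0.    ,  0.    ,  1.    ]])}
top {'K': array([[573.4773,   0.    , 324.4056],
       [  0.    , 573.4773, 239.4167],
       [  0.    ,   0.    ,   1.    ]]), 'T': array([[ 0.0012,  0.9993, -0.0374,  0.3942],
       [-1.    ,  0.0012,  0.0002, -0.0837],
       [ 0.0002,  0.0374,  0.9993,  1.564 ],
       [ 0.    ,  0.    ,  0.    ,  1.    ]])}
wrist {'K': array([[397.4161,   0.    , 321.7135],
       [  0.    , 397.4161, 240.1991],
       [  0.    ,   0.    ,   1.    ]]), 'T': array([[ 0.4334, -0.8703, -0.234 ,  0.1708],
       [ 0.9012,  0.4184,  0.1132,  0.5275],
       [-0.0006, -0.2599,  0.9656,  0.3829],
       [ 0.    ,  0.    ,  0.    ,  1.    ]])}
```

View pics/scene0.png

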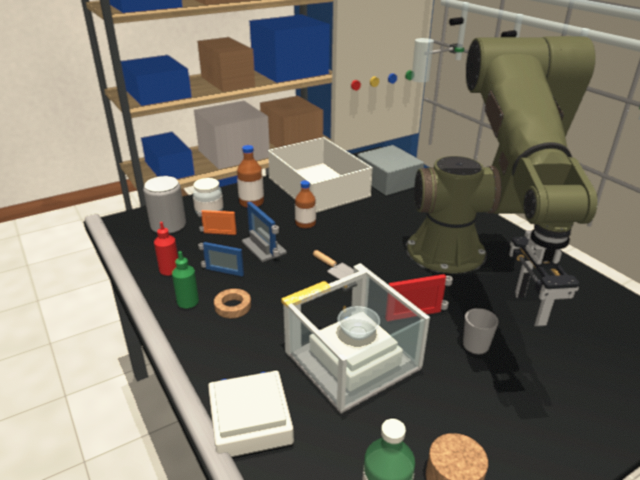

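View pics/top0.png

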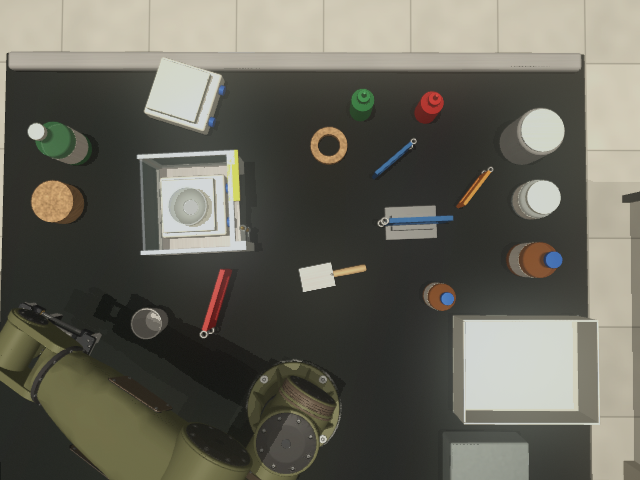

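View pics/wrist0.png

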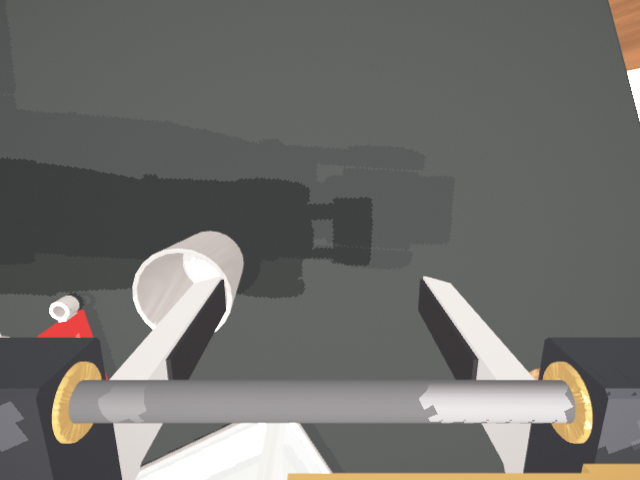

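Run:
```python
import cv2
t=cv2.imread('pics/top0.png'); s=cv2.imread('pics/scene0.png')
cv2.imwrite('pics/t1.png',cv2.resize(t[140:265,125:275],None,fx=5,fy=4.6,interpolation=cv2.INTER_CUBIC))
cv2.imwrite('pics/t2.png',cv2.resize(t[130:250,360:500],None,fx=5,fy=5,interpolation=cv2.INTER_CUBIC))
cv2.imwrite('pics/s1.png',cv2.resize(s[195:275,190:300],None,fx=7,fy=7,interpolation=cv2.INTER_CUBIC))
```

```text
(no output)
```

View pics/t1.png

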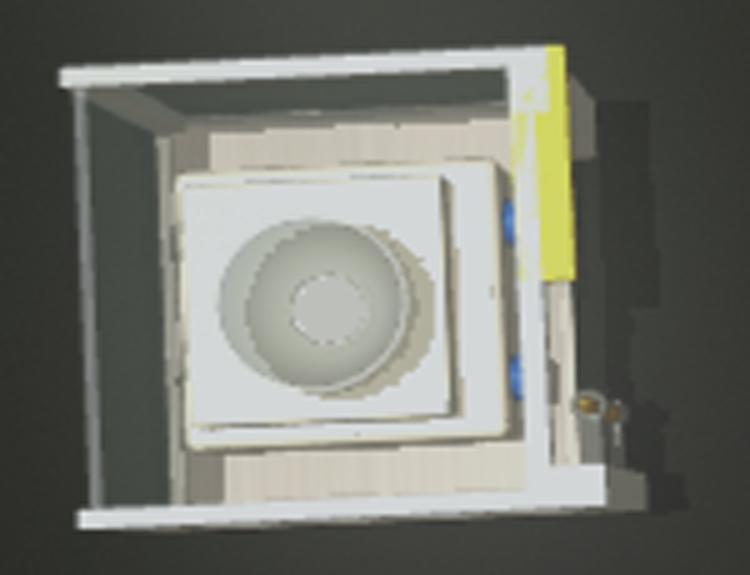

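View pics/t2.png

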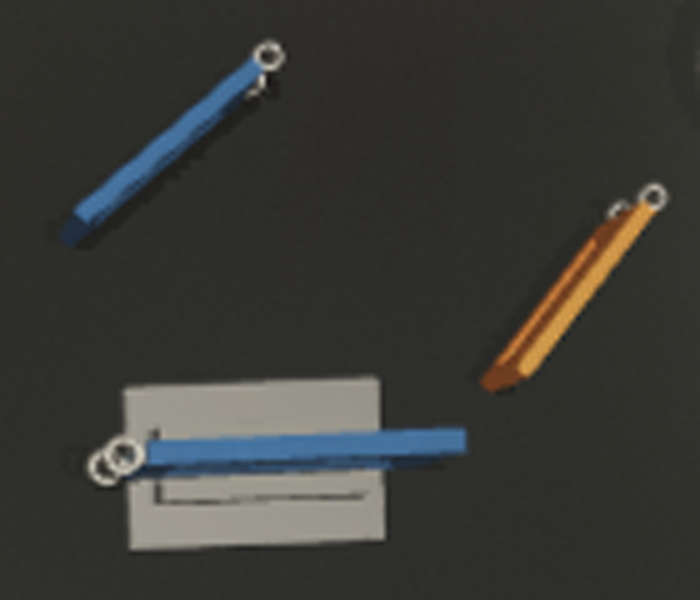

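View pics/s1.png

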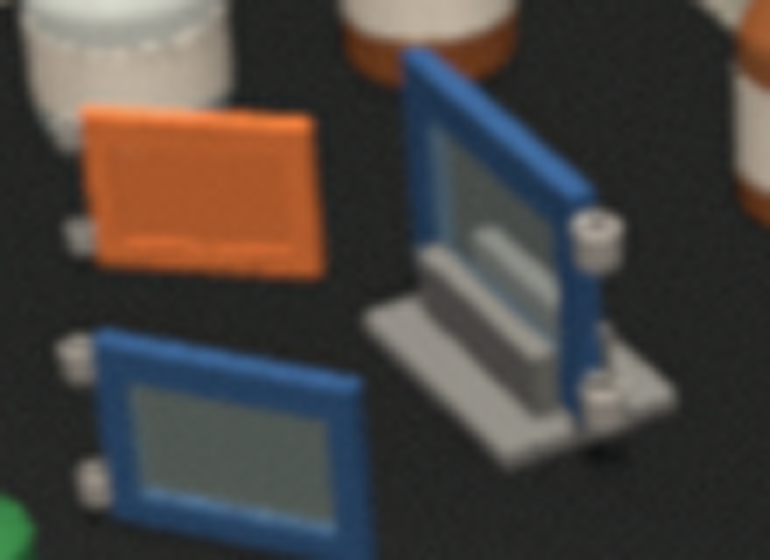

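```bash
cat > h.py <<'E'
import numpy as np,cv2
from station import get_obs,cams
np.set_printoptions(precision=4,suppress=True)
def ray(n,uv,cal=None):
    c=cal or cams.calibration(n);K,T=c["K"],c["T"]
    d=np.array([(uv[0]-K[0,2])/K[0,0],-(uv[1]-K[1,2])/K[1,1],-1.])
    return T[:3,3],T[:3,:3]@d
def pt(n,uv,z,cal=None):
    o,d=ray(n,uv,cal); return o+d*(z-o[2])/d[2]
def proj(n,P,cal=None):
    c=cal or cams.calibration(n);K,T=c["K"],c["T"]
    p=T[:3,:3].T@(np.asarray(P)-T[:3,3]); p=p/-p[2]
    return np.array([K[0,0]*p[0]+K[0,2],-K[1,1]*p[1]+K[1,2]])
E
python3 - <<'E'
from h import *
t=cv2.imread('pics/top0.png')
k=pt('top',(385,221),.122);print('knuck up',k)
e=pt('top',(453.2,218.2),.132);print('free',e,np.linalg.norm((e-k)[:2]))
a=pt('top',(242.6,228),.142);b=pt('top',(248,229.6),.058);print('pins',a,b)
# lip yellow
hsv=cv2.cvtColor(t,cv2.COLOR_BGR2HSV)
m=cv2.inRange(hsv,(22,100,100),(35,255,255));n,l,st,c=cv2.connectedComponentsWithStats(m)
i=1+np.argmax(st[1:,4]);ys,xs=np.where(l==i);print(st[i])
r=[(y,xs[ys==y].max()) for y in range(ys.min(),ys.max()+1)];print(r[:3],r[-3:])
for y,x in r[1::6]: print(pt('top',(x+.5,y),.166))
# blue rail
m=cv2.inRange(hsv,(100,100,120),(125,255,255));m[:, :380]=0;m[:200]=0;m[240:]=0;m[:,460:]=0
ys,xs=np.where(m>0);P=np.array([pt('top',p,.132)[:2] for p in np.c_[xs,ys]]);print(len(P))
mu=P.mean(0);print(mu,np.linalg.svd(P-mu)[2][0],P.min(0),P.max(0))
E
```

```text
knuck up [ 0.4947 -0.2365  0.122 ]
free [ 0.5012 -0.4062  0.132 ] 0.1697517932202182
pins [0.4754 0.1192 0.142 ] [0.4761 0.117  0.058 ]
[232 150   8  51 300]
[(150, np.int64(237)), (151, np.int64(237)), (152, np.int64(237))] [(198, np.int64(239)), (199, np.int64(239)), (200, np.int64(239))]
[0.6633 0.1296 0.166 ]
[0.6484 0.127  0.166 ]
[0.6336 0.1269 0.166 ]
[0.6189 0.1268 0.166 ]
[0.6041 0.1267 0.166 ]
[0.5893 0.1241 0.166 ]
[0.5746 0.124  0.166 ]
[0.5598 0.124  0.166 ]
[0.5451 0.1239 0.166 ]
286
[ 0.4995 -0.3253] [ 0.0429 -0.9991] [ 0.4915 -0.4032] [ 0.5067 -0.248 ]
```

Call:
step_arm:
  plan:
    - {"grip": -1, "slide": [0, -0.025, 0], "spin": 6.9}
    - {"grip": -1, "slide": [0, -0.025, 0], "spin": 6.9}
    - {"grip": -1, "slide": [0, -0.015, 0], "spin": 6.9}
    - {"grip": -1, "slide": [0, 0, 0], "spin": 6.9}
    - {"grip": -1, "slide": [0, 0, 0], "spin": 6.9}
    - {"grip": -1, "slide": [0, 0, 0], "spin": 6.9}
    - {"grip": -1, "slide": [0, 0, 0], "spin": 6.9}
    - {"grip": -1, "slide": [0, 0, 0], "spin": 6.9}
    - {"grip": -1, "slide": [0, 0, 0], "spin": 6.9}
    - {"grip": -1, "slide": [0.009, 0, -0.033], "spin": 0}
    - {"grip": -1, "slide": [0.009, 0, -0.033], "spin": 0}
    - {"grip": -1, "slide": [0.009, 0, -0.033], "spin": 0}
    - {"grip": -1, "slide": [0.009, 0, -0.033], "spin": 0}
    - {"grip": -1, "slide": [0.009, 0, -0.033], "spin": 0}
    - {"grip": -1, "slide": [0.009, 0, -0.033], "spin": 0}
    - {"grip": -1, "slide": [0.009, 0, -0.033], "spin": 0}
    - {"grip": -1, "slide": [0.009, 0, -0.033], "spin": 0}
    - {"grip": -1, "slide": [0.009, 0, -0.033], "spin": 0}
    - {"grip": -1, "slide": [0.009, 0, -0.033], "spin": 0}
    - {"grip": -1, "slide": [0.009, 0, -0.033], "spin": 0}
  force: 40

```text
time_s: 1.82
ee_pos: [0.3512, 0.1353, 0.2705]
eef_rot: [-1.571, -0.0, 0.039]
force: [1.0, 1.0, 0.0]
grip_width: 0.0941
```

Call:
step_arm:
  plan:
    - {"grip": -1, "slide": [0.0092, 0, -0.0332], "spin": 0}
    - {"grip": -1, "slide": [0.0092, 0, -0.0332], "spin": 0}
    - {"grip": -1, "slide": [0.0092, 0, -0.0332], "spin": 0}
    - {"grip": -1, "slide": [0.0092, 0, -0.0332], "spin": 0}
    - {"grip": -1, "slide": [0.0092, 0, -0.0332], "spin": 0}
    - {"grip": -1, "slide": [0.0092, 0, -0.0332], "spin": 0}
    - {"grip": -1, "slide": [0.0092, 0, -0.0332], "spin": 0}
    - {"grip": -1, "slide": [0.0092, 0, -0.0332], "spin": 0}
    - {"grip": -1, "slide": [0.0092, 0, -0.0332], "spin": 0}
    - {"grip": -1, "slide": [0.0092, 0, -0.0332], "spin": 0}
    - {"grip": -1, "slide": [0.0092, 0, -0.0332], "spin": 0}
    - {"grip": -1, "slide": [0.0092, 0, -0.0332], "spin": 0}
    - {"grip": -1, "slide": [0.0092, 0, -0.0332], "spin": 0}
    - {"grip": -1, "slide": [0.0092, 0, -0.0332], "spin": 0}
    - {"grip": -1, "slide": [0, 0, 0], "spin": 0}
    - {"grip": -1, "slide": [0, 0, 0], "spin": 0}

```text
time_s: 3.15
ee_pos: [0.4979, -0.3235, 0.2691]
eef_rot: [-1.569, 0.002, 0.037]
force: [0.5, 0.2, -0.3]
grip_width: 0.0941
```

Run:
```python
from h import *
c=cams.calibration('wrist');print(get_obs()['ee_pos'],get_obs()['eef_rot'])
im=cams.camera('wrist');cv2.imwrite('pics/w1.png',im)
np.savez('pics/w1.npz',**c)
for P in [(.4947,-.2365,.122),(.5012,-.4062,.132)]: print(proj('wrist',P,c))
hsv=cv2.cvtColor(im,cv2.COLOR_BGR2HSV)
m=cv2.inRange(hsv,(100,100,80),(125,255,255))
n,l,st,ce=cv2.connectedComponentsWithStats(m);print([ (s,cc) for s,cc in zip(st[1:],ce[1:]) if s[4]>300])
```

```text
[ 0.4979 -0.3235  0.2691] [-1.5694  0.0016  0.0374]
[321.0307 117.1143]
[321.3351 321.2278]
[(array([ 440,   94,  113,  119, 4035], dtype=int32), array([495.0597, 153.4005])), (array([ 318,  129,   16,  191, 2701], dtype=int32), array([325.7671, 225.6187])), (array([  54,  277,   49,   43, 1554], dtype=int32), array([ 77.9646, 298.1242]))]
```

View pics/w1.png

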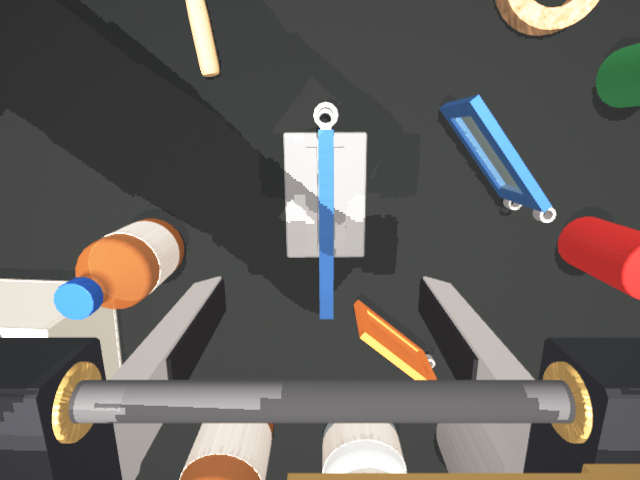

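Run:
```python
from h import *
c=dict(np.load('pics/w1.npz'));im=cv2.imread('pics/w1.png')
hsv=cv2.cvtColor(im,cv2.COLOR_BGR2HSV);m=cv2.inRange(hsv,(100,100,80),(125,255,255))
R=[]
for y in range(135,315):
    xs=np.where(m[y,310:345]>0)[0]+310; R.append((y,xs.min(),xs.max()+1))
R=np.array(R)
for i in (0,60,120,179): print(R[i], pt('wrist',(R[i,1:].mean(),R[i,0]),.132,c), (R[i,2]-R[i,1])*.323/397)
P=np.array([pt('wrist',(r[1:].mean(),r[0]),.132,c)[:2] for r in R]);mu=P.mean(0);d=np.linalg.svd(P-mu)[2][0];print(mu,d)
print(pt('wrist',(325.5,115.5),.122,c),pt('wrist',(326,129),.132,c),pt('wrist',(326,320),.132,c))
```

```text
[135 318 334] [ 0.499  -0.2498  0.132 ] 0.013017632241813602
[195 319 333] [ 0.5009 -0.296   0.132 ] 0.011390428211586902
[255 319 333] [ 0.5029 -0.346   0.132 ] 0.011390428211586902
[314 319 334] [ 0.5054 -0.3992  0.132 ] 0.012204030226700252
[ 0.5021 -0.3216] [-0.0438  0.999 ]
[ 0.4981 -0.2352  0.122 ] [ 0.4989 -0.2454  0.132 ] [ 0.5052 -0.4049  0.132 ]
```

Call:
step_arm:
  plan:
    - {"grip": -1, "slide": [0.003, 0.01, 0], "spin": -0.3}
    - {"grip": -1, "slide": [0, 0.02, 0], "spin": 0}
    - {"grip": -1, "slide": [0, 0.02, 0], "spin": 0}
    - {"grip": -1, "slide": [0, 0.02, 0], "spin": 0}
    - {"grip": -1, "slide": [0, 0.02, 0], "spin": 0}
    - {"grip": -1, "slide": [0, 0.02, 0], "spin": 0}
    - {"grip": -1, "slide": [0, 0.02, 0], "spin": 0}
    - {"grip": -1, "slide": [0, 0.015, 0], "spin": 0}
    - {"grip": -1, "slide": [0, 0.013, 0], "spin": 0}
    - {"grip": -1, "slide": [0, 0.01, 0], "spin": 0}
    - {"grip": -1, "slide": [0, 0, 0], "spin": 0}
    - {"grip": -1, "slide": [0, 0, 0], "spin": 0}

```text
time_s: 4.2
ee_pos: [0.5013, -0.3218, 0.1026]
eef_rot: [-1.571, 0.0, 0.045]
force: [0.3, -0.4, 0.7]
grip_width: 0.0938
```

Run:
```python
from h import *
c=cams.calibration('wrist');o=get_obs();print(o['ee_pos'],o['eef_rot'],o['force'])
im=cams.camera('wrist');cv2.imwrite('pics/w2.png',im)
hsv=cv2.cvtColor(im,cv2.COLOR_BGR2HSV);m=cv2.inRange(hsv,(100,100,80),(125,255,255))
P=[]
for y in range(60,370,15):
    xs=np.where(m[y,290:360]>0)[0]+290
    if len(xs): print(y,xs.min(),xs.max()+1,pt('wrist',((xs.min()+xs.max()+1)/2,y),.132,c))
np.savez('pics/w2.npz',**c)
```

```text
[ 0.5013 -0.3218  0.1026] [-1.5707  0.0001  0.0452] [ 0.3321 -0.4027  0.7207]
195 307 337 [ 0.4998 -0.2696  0.132 ]
210 306 337 [ 0.4999 -0.2753  0.132 ]
225 306 337 [ 0.5001 -0.2811  0.132 ]
240 307 337 [ 0.5006 -0.287   0.132 ]
255 307 337 [ 0.5008 -0.2931  0.132 ]
270 307 336 [ 0.5009 -0.2993  0.132 ]
285 307 336 [ 0.5012 -0.3056  0.132 ]
300 307 336 [ 0.5015 -0.3121  0.132 ]
315 307 336 [ 0.5018 -0.3187  0.132 ]
330 307 336 [ 0.5021 -0.3254  0.132 ]
345 307 336 [ 0.5024 -0.3323  0.132 ]
360 307 336 [ 0.5027 -0.3393  0.132 ]
```

View pics/w2.png

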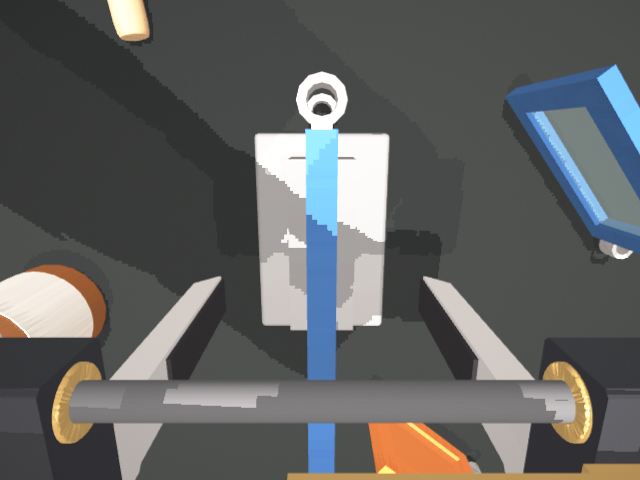

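Call:
step_arm:
  plan:
    - {"grip": 1, "slide": [0, 0.001, 0], "spin": 0}
    - {"grip": 1, "slide": [0, 0, 0], "spin": 0}
    - {"grip": 1, "slide": [0, 0, 0], "spin": 0}
    - {"grip": 1, "slide": [0, 0, 0], "spin": 0}
    - {"grip": 1, "slide": [0, 0, 0], "spin": 0}
    - {"grip": 1, "slide": [0, 0, 0], "spin": 0}
    - {"grip": 1, "slide": [0, 0, 0], "spin": 0}
    - {"grip": 1, "slide": [0, 0, 0], "spin": 0}
    - {"grip": 1, "slide": [0, 0, 0], "spin": 0}
    - {"grip": 1, "slide": [0, 0, 0], "spin": 0}
  force: 45

```text
time_s: 5.08
ee_pos: [0.5012, -0.3224, 0.1014]
eef_rot: [-1.571, -0.0, 0.044]
force: [-0.4, -0.1, 1.0]
grip_width: 0.0307
```

Call:
step_arm:
  plan:
    - {"grip": 1, "slide": [0, 0, 0], "spin": 0}
    - {"grip": 1, "slide": [0, 0, 0], "spin": 0}
    - {"grip": 1, "slide": [0, 0, 0], "spin": 0}
    - {"grip": 1, "slide": [0, 0, 0], "spin": 0}
    - {"grip": 1, "slide": [0, 0, 0], "spin": 0}
    - {"grip": 1, "slide": [0, 0, 0], "spin": 0}

```text
time_s: 5.58
ee_pos: [0.5011, -0.3224, 0.1014]
eef_rot: [-1.571, 0.0, 0.044]
force: [-1.0, 0.2, 0.8]
grip_width: 0.0121
```

Call:
step_arm:
  plan:
    - {"grip": 1, "slide": [0, -0.004, 0], "spin": 0}
    - {"grip": 1, "slide": [0, -0.008, 0], "spin": 0}
    - {"grip": 1, "slide": [0, -0.012, 0], "spin": 0}
    - {"grip": 1, "slide": [0, -0.012, 0], "spin": 0}
    - {"grip": 1, "slide": [0, -0.012, 0], "spin": 0}
    - {"grip": 1, "slide": [0, -0.008, 0], "spin": 0}
    - {"grip": 1, "slide": [0, 0, 0.01], "spin": 0}
    - {"grip": 1, "slide": [-0.0005, 0, 0.02], "spin": 0}
    - {"grip": 1, "slide": [-0.0005, 0, 0.027], "spin": 0}
    - {"grip": 1, "slide": [-0.0005, 0, 0.03], "spin": 0}
    - {"grip": 1, "slide": [-0.0005, 0, 0.03], "spin": 0}
    - {"grip": 1, "slide": [-0.0005, 0, 0.03], "spin": 0}
    - {"grip": 1, "slide": [-0.0005, 0, 0.03], "spin": 0}
    - {"grip": 1, "slide": [-0.0005, 0, 0.03], "spin": 0}
    - {"grip": 1, "slide": [-0.0005, 0, 0.03], "spin": 0}
    - {"grip": 1, "slide": [-0.0005, 0, 0.027], "spin": 0}
    - {"grip": 1, "slide": [-0.0005, 0, 0.02], "spin": 0}
    - {"grip": 1, "slide": [-0.0005, 0, 0.012], "spin": 0}
    - {"grip": 1, "slide": [0, 0, 0], "spin": 0}
    - {"grip": 1, "slide": [0, 0, 0], "spin": 0}

```text
time_s: 7.25
ee_pos: [0.4824, -0.0267, 0.1574]
eef_rot: [-1.571, 0.0, 0.045]
force: [0.9, 0.7, -4.3]
grip_width: 0.0118
```

Run:
```python
from h import *
c=cams.calibration('wrist');o=get_obs();print(o['ee_pos'],o['eef_rot'],o['force'],o['grip_width'])
im=cams.camera('wrist');cv2.imwrite('pics/w3.png',im)
np.savez('pics/w3.npz',**c)
cv2.imwrite('pics/tt3.png',cams.camera('top'))
```

```text
[ 0.4824 -0.0267  0.1574] [-1.571   0.0001  0.0455] [ 0.9251  0.7126 -4.3203] 0.011820960461768868
```

View pics/w3.png

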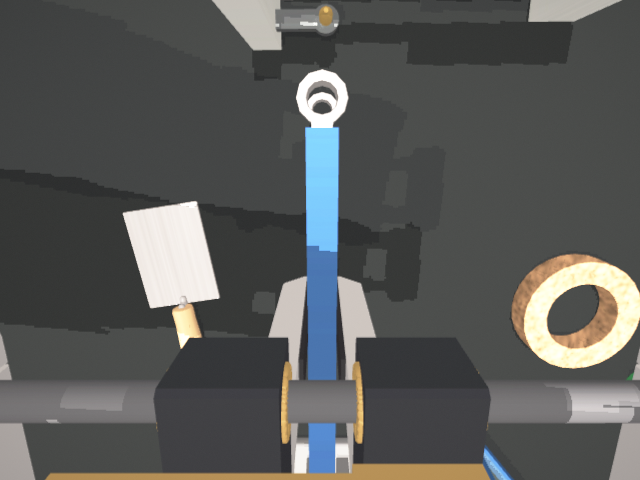

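View pics/tt3.png

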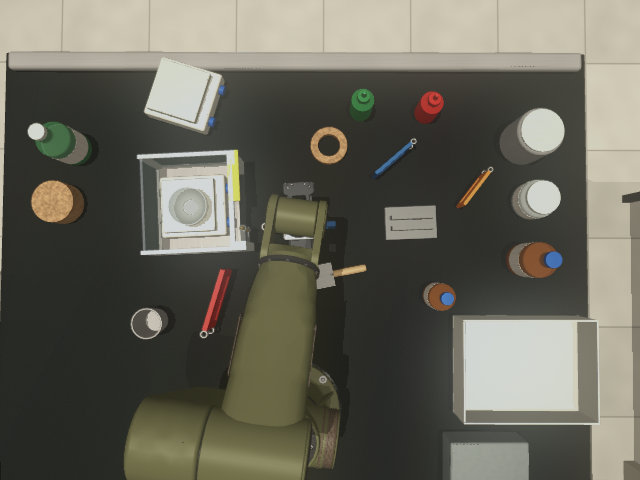

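Run:
```python
from h import *
c=dict(np.load('pics/w3.npz'));im=cv2.imread('pics/w3.png')
cv2.imwrite('pics/w3c.png',cv2.resize(im[0:140,250:400],None,fx=5,fy=4.2,interpolation=cv2.INTER_NEAREST))
for z in (.058,.038,.142,.122): print(z,proj('wrist',(.4754,.118,z),c),pt('wrist',(326,16),z,c))
k=pt('wrist',(322,98),.178,c);print('knuckle',k)
```

```text
0.058 [319.7698  17.2994] [0.4793 0.1189 0.058 ]
0.038 [319.9157  25.6223] [0.4792 0.124  0.038 ]
0.142 [318.7923 -38.4996] [0.4794 0.0974 0.142 ]
0.122 [319.1017 -20.8408] [0.4794 0.1025 0.122 ]
knuckle [0.4793 0.0606 0.178 ]
```

View pics/w3c.png

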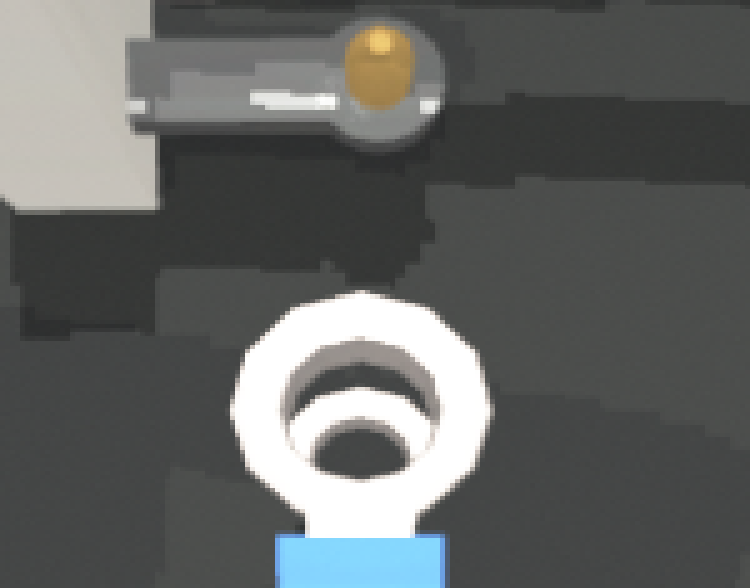

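Call:
step_arm:
  plan:
    - {"grip": 1, "slide": [0, 0, 0.007], "spin": 0}
    - {"grip": 1, "slide": [0, 0, 0.01], "spin": 0}
    - {"grip": 1, "slide": [0, 0, 0.01], "spin": 0}
    - {"grip": 1, "slide": [0, 0, 0.006], "spin": 0}
    - {"grip": 1, "slide": [0, 0, 0], "spin": 0}
    - {"grip": 1, "slide": [0, 0, 0], "spin": 0}

```text
time_s: 7.85
ee_pos: [0.4811, 0.0065, 0.1574]
eef_rot: [-1.571, -0.0, 0.045]
force: [1.0, -0.6, -3.8]
grip_width: 0.0115
```

Run:
```python
from h import *
c=cams.calibration('wrist');o=get_obs();print(o['ee_pos'],o['eef_rot'],o['force'],o['grip_width'])
im=cams.camera('wrist');cv2.imwrite('pics/w4.png',im)
np.savez('pics/w4.npz',**c)
cv2.imwrite('pics/w4c.png',cv2.resize(im[0:150,230:420],None,fx=4,fy=4,interpolation=cv2.INTER_NEAREST))
s=cams.camera('scene');cv2.imwrite('pics/s4.png',s)
```

```text
[0.4811 0.0065 0.1574] [-1.5709 -0.      0.0455] [ 0.966  -0.6326 -3.7836] 0.011475608190178628
```

View pics/w4c.png

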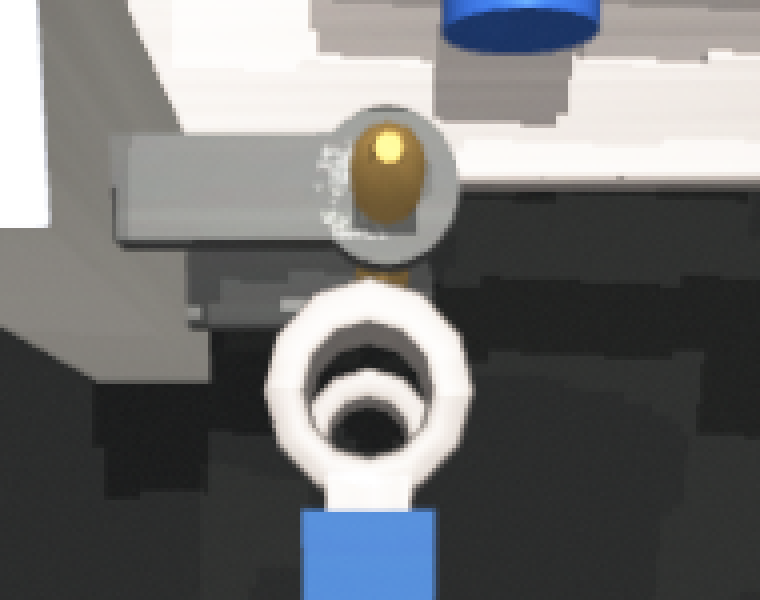

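View pics/s4.png

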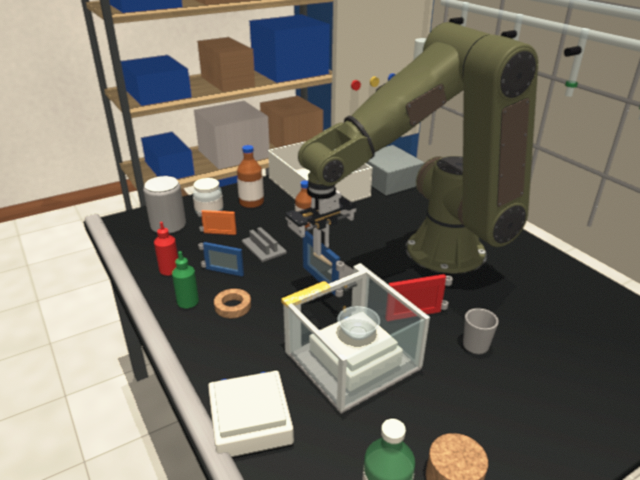

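Run:
```python
from h import *
c=dict(np.load('pics/w4.npz'))
k=pt('wrist',(322.25,95.5),.178,c)
for uv,z in (((327.25,36.75),.142),((327,47.3),.122)):
    p=pt('wrist',uv,z,c);d=(p-k)[:2];a=.0455
    print(k,p,'tool x',d@[np.cos(a),np.sin(a)],'tool z',d@[-np.sin(a),np.cos(a)])
# lower knuckle: bore lower visible circle center; underside z .076 bottom/ top .094
print(pt('wrist',(322.5,100.6+1),.094,c))
```

```text
[0.4781 0.0947 0.178 ] [0.4791 0.1224 0.142 ] tool x 0.002260329273042512 tool z 0.02765172123923519
[0.4781 0.0947 0.178 ] [0.4792 0.122  0.122 ] tool x 0.0024046439008776274 tool z 0.027195529305123433
[0.4781 0.0986 0.094 ]
```

Call:
step_arm:
  plan:
    - {"grip": 1, "slide": [0.001, 0, 0.006], "spin": 0}
    - {"grip": 1, "slide": [0.0013, 0, 0.008], "spin": 0}
    - {"grip": 1, "slide": [0, 0, 0.008], "spin": 0}
    - {"grip": 1, "slide": [0, 0, 0.0054], "spin": 0}
    - {"grip": 1, "slide": [0, 0, 0], "spin": 0}
    - {"grip": 1, "slide": [0, 0, 0], "spin": 0}
    - {"grip": 1, "slide": [0, 0, 0], "spin": 0}

```text
time_s: 8.53
ee_pos: [0.4821, 0.0335, 0.1574]
eef_rot: [-1.571, 0.0, 0.045]
force: [1.3, -0.2, -3.9]
grip_width: 0.0117
```

Run:
```python
from h import *
c=cams.calibration('wrist');o=get_obs();print(o['ee_pos'],o['eef_rot'],o['force'],o['grip_width'])
im=cams.camera('wrist');cv2.imwrite('pics/w5.png',im)
np.savez('pics/w5.npz',**c)
cv2.imwrite('pics/w5c.png',cv2.resize(im[40:140,260:390],None,fx=6,fy=6,interpolation=cv2.INTER_NEAREST))
```

```text
[0.4821 0.0335 0.1574] [-1.5709  0.0001  0.0446] [ 1.3086 -0.2052 -3.9456] 0.011701300379197655
```

View pics/w5c.png

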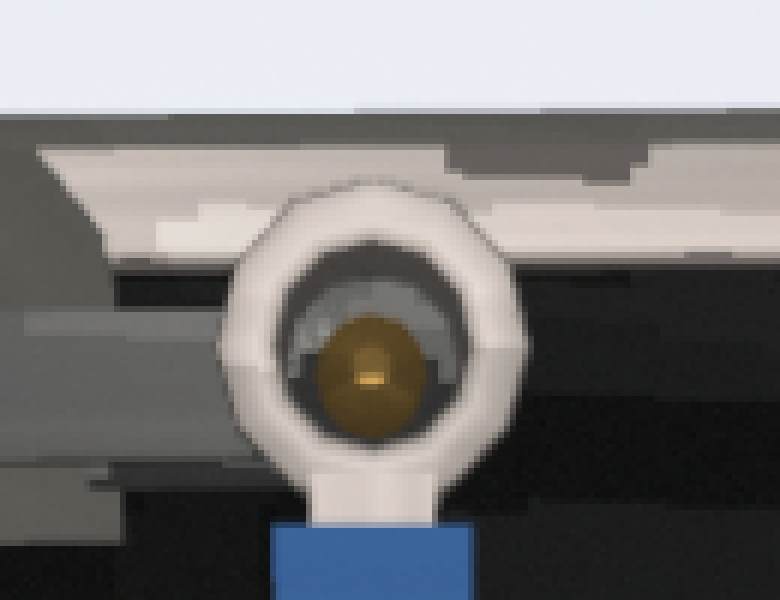

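Run:
```python
from h import *
c=dict(np.load('pics/w5.npz'))
k=pt('wrist',(322.2,97.0),.178,c)
for uv,z in (((321.8,101.3),.142),((322,104.7),.122)):
    p=pt('wrist',uv,z,c);d=(p-k)[:2];a=.0446
    print(k,p,'tool x',d@[np.cos(a),np.sin(a)],'tool z',d@[-np.sin(a),np.cos(a)])
```

```text
[0.4792 0.1212 0.178 ] [0.479  0.1223 0.142 ] tool x -0.00014866620371727424 tool z 0.0011205059231224285
[0.4792 0.1212 0.178 ] [0.4791 0.1221 0.122 ] tool x -4.660516177375044e-05 tool z 0.0009492442790536574
```

Call:
step_arm:
  plan:
    - {"grip": 1, "slide": [0, 0.002, 0.001], "spin": 0}
    - {"grip": 1, "slide": [0, 0.004, 0], "spin": 0}
    - {"grip": 1, "slide": [0, 0.004, 0], "spin": 0}
    - {"grip": 1, "slide": [0, 0.004, 0], "spin": 0}
    - {"grip": 1, "slide": [0, 0.004, 0], "spin": 0}
    - {"grip": 1, "slide": [0, 0.004, 0], "spin": 0}
    - {"grip": 1, "slide": [0, 0.003, 0], "spin": 0}
    - {"grip": 1, "slide": [0, 0, 0], "spin": 0}
    - {"grip": 1, "slide": [0, 0, 0], "spin": 0}

```text
time_s: 9.33
ee_pos: [0.4821, 0.0345, 0.1323]
eef_rot: [-1.571, 0.0, 0.044]
force: [-0.4, -0.3, -4.6]
grip_width: 0.0119
```

Run:
```python
from h import *
c=cams.calibration('wrist');o=get_obs();print(o['ee_pos'],o['eef_rot'],o['force'],o['moment'],o['grip_width'])
im=cams.camera('wrist');cv2.imwrite('pics/w6.png',im)
np.savez('pics/w6.npz',**c)
cv2.imwrite('pics/w6c.png',cv2.resize(im[40:140,260:390],None,fx=6,fy=6,interpolation=cv2.INTER_NEAREST))
```

```text
[0.4821 0.0345 0.1323] [-1.5708  0.0002  0.0444] [-0.3806 -0.2514 -4.6164] [-0.1105  0.0589  0.0505] 0.011896062390932017
```

View pics/w6c.png

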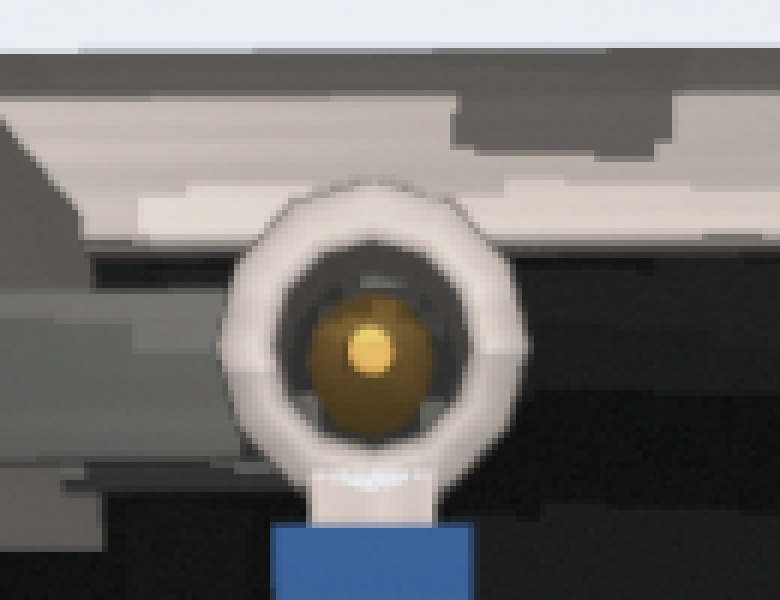

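Call:
step_arm:
  plan:
    - {"grip": 1, "slide": [0, 0.003, 0], "spin": 0}
    - {"grip": 1, "slide": [0, 0.003, 0], "spin": 0}
    - {"grip": 1, "slide": [0, 0.003, 0], "spin": 0}
    - {"grip": 1, "slide": [0, 0.002, 0], "spin": 0}
    - {"grip": 1, "slide": [0, 0.001, 0], "spin": 0}
    - {"grip": 1, "slide": [0, 0, 0], "spin": 0}
    - {"grip": 1, "slide": [0, 0, 0], "spin": 0}

```text
time_s: 9.97
ee_pos: [0.4821, 0.0345, 0.1205]
eef_rot: [-1.571, -0.0, 0.044]
force: [-0.2, 0.4, -3.0]
grip_width: 0.0117
```

Call:
step_arm:
  plan:
    - {"grip": 1, "slide": [0, 0.0008, 0], "spin": 0}
    - {"grip": 1, "slide": [0, 0.0005, 0], "spin": 0}
    - {"grip": 1, "slide": [0, 0, 0], "spin": 0}
    - {"grip": 1, "slide": [0, 0, 0], "spin": 0}

```text
time_s: 10.3
ee_pos: [0.4822, 0.0346, 0.1193]
eef_rot: [-1.571, -0.0, 0.044]
force: [-0.4, -0.3, -2.3]
grip_width: 0.0119
```

Call:
step_arm:
  plan:
    - {"grip": 1, "slide": [0, 0.0005, 0], "spin": 0}
    - {"grip": 1, "slide": [0, 0, 0], "spin": 0}
    - {"grip": 1, "slide": [0, 0, 0], "spin": 0}

```text
time_s: 10.55
ee_pos: [0.4823, 0.0345, 0.1189]
eef_rot: [-1.571, -0.001, 0.044]
force: [-0.7, -0.9, 0.9]
grip_width: 0.0114
```

Run:
```python
from h import *
c=cams.calibration('wrist');o=get_obs();print(o['ee_pos'],o['eef_rot'],o['force'],o['moment'],o['grip_width'])
im=cams.camera('wrist');cv2.imwrite('pics/w7.png',im)
np.savez('pics/w7.npz',**c)
cv2.imwrite('pics/w7c.png',cv2.resize(im[40:140,260:390],None,fx=6,fy=6,interpolation=cv2.INTER_NEAREST))
s=cams.camera('scene');cv2.imwrite('pics/s7c.png',cv2.resize(s[220:340,270:400],None,fx=5,fy=5,interpolation=cv2.INTER_CUBIC))
```

```text
[0.4823 0.0345 0.1189] [-1.5708 -0.0006  0.0443] [-0.6973 -0.8649  0.8546] [0.0526 0.1695 0.0523] 0.011436933120965087
```

View pics/w7c.png

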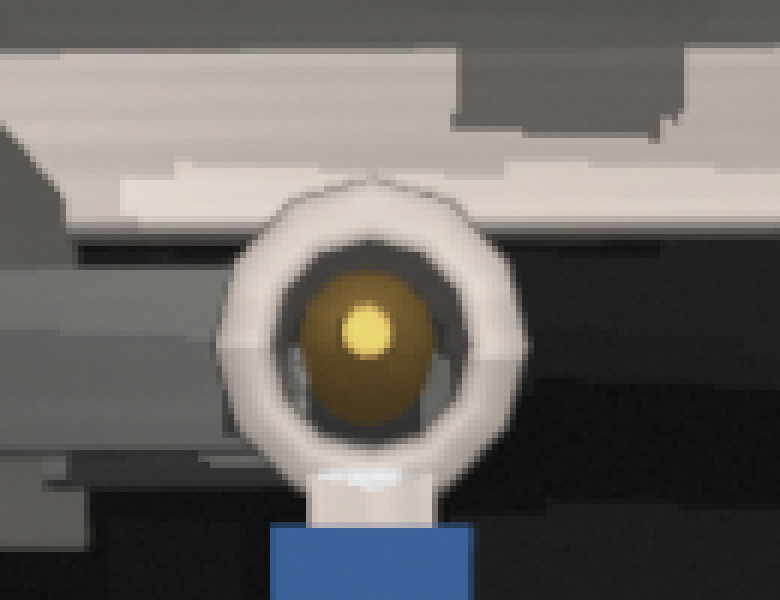

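View pics/s7c.png

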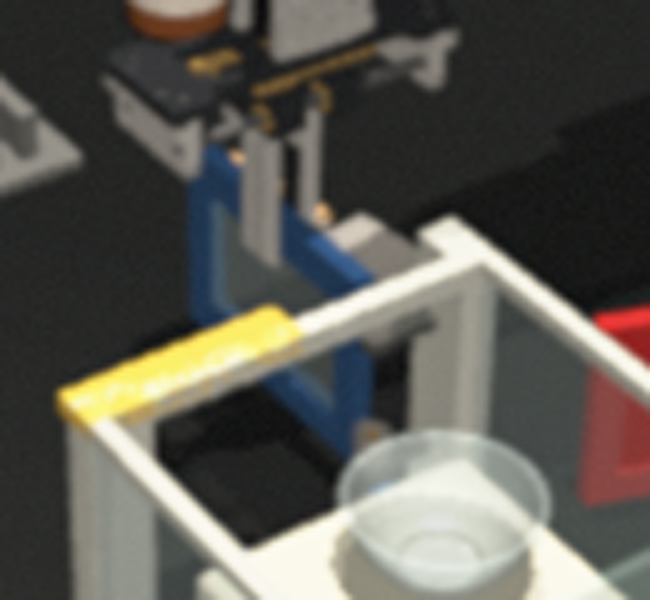

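Call:
step_arm:
  plan:
    - {"grip": -0.2, "slide": [0, 0, 0], "spin": 0}
    - {"grip": -0.2, "slide": [0, 0, 0], "spin": 0}
    - {"grip": -0.2, "slide": [0, 0, 0], "spin": 0}
    - {"grip": -0.2, "slide": [0, 0, 0], "spin": 0}
    - {"grip": -0.2, "slide": [0, 0, 0], "spin": 0}
    - {"grip": -0.2, "slide": [0, 0, 0], "spin": 0}
    - {"grip": -0.2, "slide": [0, 0, 0], "spin": 0}
    - {"grip": -0.2, "slide": [0, 0, 0], "spin": 0}

```text
time_s: 11.32
ee_pos: [0.4821, 0.0346, 0.1186]
eef_rot: [-1.571, 0.0, 0.044]
force: [0.9, 0.3, -0.7]
grip_width: 0.0562
```

Run:
```python
from h import *
c=cams.calibration('wrist');o=get_obs();print(o['ee_pos'],o['eef_rot'],o['force'],o['moment'],o['grip_width'])
im=cams.camera('wrist');cv2.imwrite('pics/w8.png',im)
np.savez('pics/w8.npz',**c)
```

```text
[0.4821 0.0346 0.1186] [-1.5708  0.      0.0444] [ 0.9333  0.3373 -0.725 ] [-0.0615 -0.0085  0.0035] 0.05615467949234288
```

View pics/w8.png

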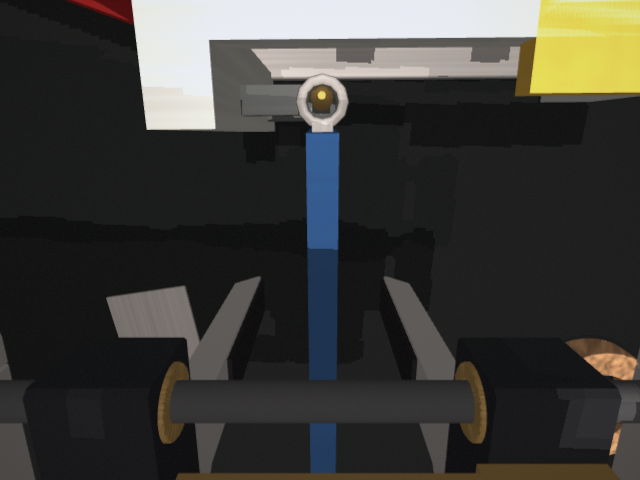

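Call:
step_arm:
  plan:
    - {"grip": -0.2, "slide": [0, -0.006, 0], "spin": 0}
    - {"grip": -0.2, "slide": [0, -0.015, 0], "spin": 0}
    - {"grip": -0.2, "slide": [0, -0.02, 0], "spin": 0}
    - {"grip": -0.2, "slide": [0, -0.02, 0], "spin": 0}
    - {"grip": -0.2, "slide": [0, -0.015, 0], "spin": 0}
    - {"grip": 1, "slide": [-0.014, 0, -0.0136], "spin": 0}
    - {"grip": 1, "slide": [-0.014, 0, -0.0136], "spin": 0}
    - {"grip": 1, "slide": [-0.014, 0, -0.0136], "spin": 0}
    - {"grip": 1, "slide": [-0.014, 0, -0.0136], "spin": 0}
    - {"grip": 1, "slide": [-0.014, 0, -0.0136], "spin": 0}
    - {"grip": 1, "slide": [0, 0, 0], "spin": 0}
    - {"grip": 1, "slide": [0, 0, 0], "spin": 0}
    - {"grip": 1, "slide": [0, 0, 0], "spin": 0}
    - {"grip": 1, "slide": [0, 0, 0], "spin": 0}

```text
time_s: 12.53
ee_pos: [0.4156, -0.0361, 0.1948]
eef_rot: [-1.571, -0.0, 0.045]
force: [-0.6, 1.1, 0.2]
grip_width: 0.0012
```

Run:
```python
from h import *
c=cams.calibration('wrist');o=get_obs();print(o['ee_pos'],o['eef_rot'],o['force'],o['moment'],o['grip_width'])
im=cams.camera('wrist');cv2.imwrite('pics/w9.png',im)
np.savez('pics/w9.npz',**c)
```

```text
[ 0.4156 -0.0361  0.1948] [-1.5708 -0.0002  0.0449] [-0.5904  1.0951  0.1792] [-0.0922  0.0461  0.0547] 0.001242167277883787
```

View pics/w9.png

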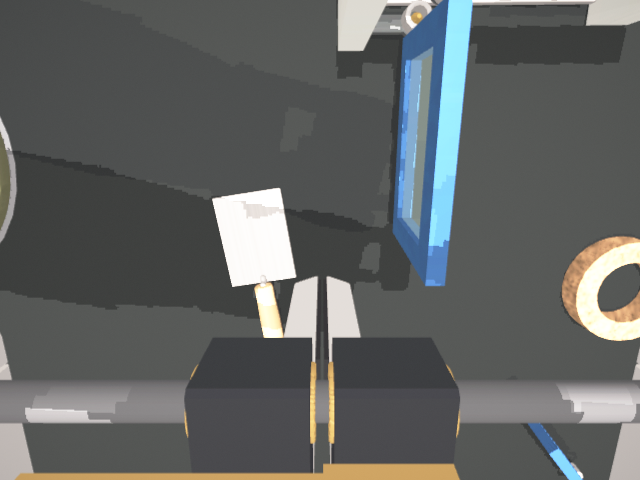

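Call:
step_arm:
  plan:
    - {"grip": 1, "slide": [0, 0.015, 0], "spin": 0}
    - {"grip": 1, "slide": [0, 0.02, 0], "spin": 0}
    - {"grip": 1, "slide": [0, 0.02, 0], "spin": 0}
    - {"grip": 1, "slide": [0, 0.02, 0], "spin": 0}
    - {"grip": 1, "slide": [0, 0.02, 0], "spin": 0}
    - {"grip": 1, "slide": [0, 0.01, 0], "spin": 0}
    - {"grip": 1, "slide": [0.01, 0, 0], "spin": 0}
    - {"grip": 1, "slide": [0.012, 0, 0], "spin": 0}
    - {"grip": 1, "slide": [0.01, 0, 0], "spin": 0}
    - {"grip": 1, "slide": [0.006, 0, 0], "spin": 0}
    - {"grip": 1, "slide": [0.004, 0, 0], "spin": 0}
    - {"grip": 1, "slide": [0.004, 0, 0], "spin": 0}
    - {"grip": 1, "slide": [0.004, 0, 0], "spin": 0}
    - {"grip": 1, "slide": [0.005, 0, 0], "spin": 0}
    - {"grip": 1, "slide": [0.005, 0, 0], "spin": 0}
    - {"grip": 1, "slide": [0.006, 0, 0], "spin": 0}
    - {"grip": 1, "slide": [0.006, 0, 0], "spin": 0}
    - {"grip": 1, "slide": [0.006, 0, 0], "spin": 0}
    - {"grip": 1, "slide": [0, 0, 0], "spin": 0}

```text
time_s: 14.17
ee_pos: [0.4941, -0.033, 0.0897]
eef_rot: [-1.571, -0.0, 0.044]
force: [0.3, 0.8, 0.3]
grip_width: 0.0003
```

Run:
```python
from h import *
c=cams.calibration('wrist');o=get_obs();print(o['ee_pos'],o['eef_rot'],o['force'],o['moment'],o['grip_width'])
im=cams.camera('wrist');cv2.imwrite('pics/w10.png',im)
np.savez('pics/w10.npz',**c)
```

```text
[ 0.4941 -0.033   0.0897] [-1.5709 -0.0004  0.0445] [0.287  0.8474 0.26  ] [-0.1009  0.0675  0.0026] 0.0003297532626890844
```

View pics/w10.png

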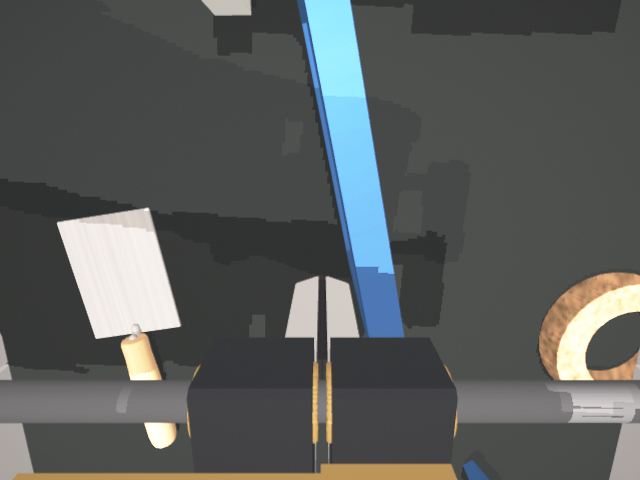

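Call:
step_arm:
  plan:
    - {"grip": 1, "slide": [0.006, 0, 0], "spin": 0}
    - {"grip": 1, "slide": [0.006, 0, 0], "spin": 0}
    - {"grip": 1, "slide": [0.0078, 0, 0.0021], "spin": 0}
    - {"grip": 1, "slide": [0.0078, 0, 0.0021], "spin": 0}
    - {"grip": 1, "slide": [0.0078, 0, 0.0021], "spin": 0}
    - {"grip": 1, "slide": [0.0078, 0, 0.0021], "spin": 0}
    - {"grip": 1, "slide": [0.0078, 0, 0.0021], "spin": 0}
    - {"grip": 1, "slide": [0.0072, 0, 0.0041], "spin": 0}
    - {"grip": 1, "slide": [0.0072, 0, 0.0041], "spin": 0}
    - {"grip": 1, "slide": [0.0072, 0, 0.0041], "spin": 0}
    - {"grip": 1, "slide": [0.0072, 0, 0.0041], "spin": 0}
    - {"grip": 1, "slide": [0.0072, 0, 0.0041], "spin": 0}
    - {"grip": 1, "slide": [0.006, 0, 0.006], "spin": 0}
    - {"grip": 1, "slide": [0.006, 0, 0.006], "spin": 0}
    - {"grip": 1, "slide": [0.006, 0, 0.006], "spin": 0}
    - {"grip": 1, "slide": [0.006, 0, 0.006], "spin": 0}
    - {"grip": 1, "slide": [0.006, 0, 0.006], "spin": 0}
    - {"grip": 1, "slide": [0, 0, 0], "spin": 0}

```text
time_s: 15.72
ee_pos: [0.6081, 0.0343, 0.0896]
eef_rot: [-1.571, -0.0, 0.045]
force: [0.0, 0.4, 0.2]
grip_width: 0.0006
```

Run:
```python
from h import *
c=cams.calibration('wrist');o=get_obs();print(o['ee_pos'],o['eef_rot'],o['force'],o['moment'],o['grip_width'])
im=cams.camera('wrist');cv2.imwrite('pics/w11.png',im)
s=cams.camera('scene');cv2.imwrite('pics/s11c.png',cv2.resize(s[220:340,240:400],None,fx=5,fy=5,interpolation=cv2.INTER_CUBIC))
```

```text
[0.6081 0.0343 0.0896] [-1.5707 -0.0003  0.0453] [0.0098 0.3681 0.1591] [-0.0806  0.0859  0.0567] 0.0005610319741175353
```

View pics/w11.png

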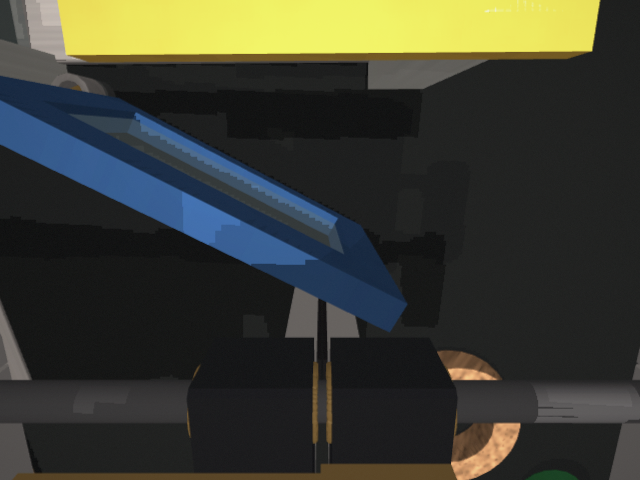

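View pics/s11c.png

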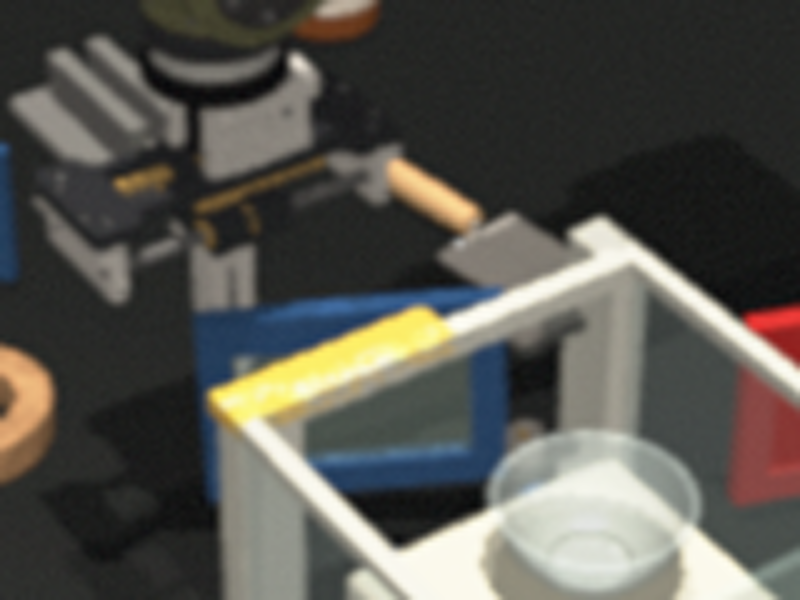

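Call:
step_arm:
  plan:
    - {"grip": 1, "slide": [0.0034, 0, 0.0061], "spin": 0}
    - {"grip": 1, "slide": [0.0034, 0, 0.0061], "spin": 0}
    - {"grip": 1, "slide": [0.0034, 0, 0.0061], "spin": 0}
    - {"grip": 1, "slide": [0.0034, 0, 0.0061], "spin": 0}
    - {"grip": 1, "slide": [0.0034, 0, 0.0061], "spin": 0}
    - {"grip": 1, "slide": [0.0034, 0, 0.0061], "spin": 0}
    - {"grip": 1, "slide": [0.0013, 0, 0.0047], "spin": 0}
    - {"grip": 1, "slide": [0.0013, 0, 0.0047], "spin": 0}
    - {"grip": 1, "slide": [0.0013, 0, 0.0047], "spin": 0}
    - {"grip": 1, "slide": [0.0013, 0, 0.0047], "spin": 0}
    - {"grip": 1, "slide": [0.0013, 0, 0.004], "spin": 0}
    - {"grip": 1, "slide": [0.001, 0, 0.003], "spin": 0}
    - {"grip": 1, "slide": [0, 0, 0.002], "spin": 0}
    - {"grip": 1, "slide": [0, 0, 0.002], "spin": 0}
    - {"grip": 1, "slide": [0, 0, 0], "spin": 0}
    - {"grip": 1, "slide": [0, 0, 0], "spin": 0}

```text
time_s: 17.15
ee_pos: [0.6322, 0.1006, 0.0896]
eef_rot: [-1.571, 0.0, 0.044]
force: [-0.2, -0.9, 0.3]
grip_width: 0.0003
```

Run:
```python
from h import *
c=cams.calibration('wrist');o=get_obs();print(o['ee_pos'],o['eef_rot'],o['force'],o['moment'],o['grip_width'])
im=cams.camera('wrist');cv2.imwrite('pics/w12.png',im);np.savez('pics/w12.npz',**c)
```

```text
[0.6322 0.1006 0.0896] [-1.5708  0.0001  0.0444] [-0.1715 -0.8633  0.3166] [-0.0486  0.0817 -0.0285] 0.0002969382089762211
```

View pics/w12.png

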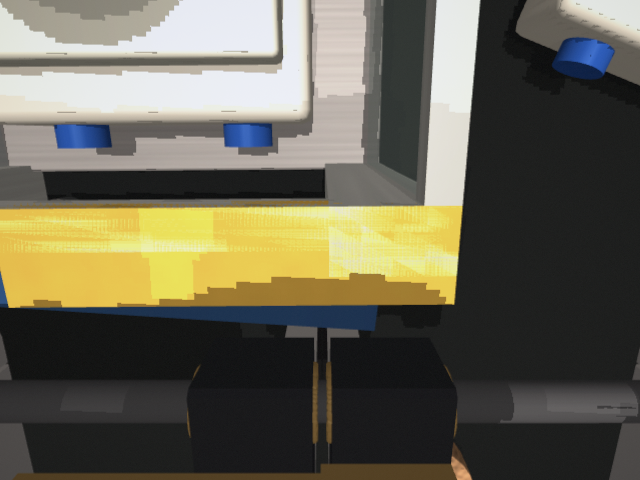

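Call:
step_arm:
  plan:
    - {"grip": 1, "slide": [0, 0, 0.002], "spin": 0}
    - {"grip": 1, "slide": [0, 0, 0.002], "spin": 0}
    - {"grip": 1, "slide": [0, 0, 0.002], "spin": 0}
    - {"grip": 1, "slide": [0, 0, 0.002], "spin": 0}
    - {"grip": 1, "slide": [0, 0, 0.001], "spin": 0}
    - {"grip": 1, "slide": [0, 0, 0.001], "spin": 0}
    - {"grip": 1, "slide": [0, 0, 0], "spin": 0}
    - {"grip": 1, "slide": [0, 0, 0], "spin": 0}

```text
time_s: 17.87
ee_pos: [0.6317, 0.1107, 0.0896]
eef_rot: [-1.571, 0.0, 0.044]
force: [0.4, -0.7, 0.4]
grip_width: 0.0003
```

Call:
step_arm:
  plan:
    - {"grip": 1, "slide": [0, 0, 0.001], "spin": 0}
    - {"grip": 1, "slide": [0, 0, 0.001], "spin": 0}
    - {"grip": 1, "slide": [0, 0, 0.001], "spin": 0}
    - {"grip": 1, "slide": [0, 0, 0], "spin": 0}
    - {"grip": 1, "slide": [0, 0, 0], "spin": 0}

```text
time_s: 18.28
ee_pos: [0.6316, 0.1137, 0.0896]
eef_rot: [-1.571, -0.0, 0.044]
force: [-0.1, -1.0, 0.1]
grip_width: 0.0002
```

Run:
```python
from h import *
c=cams.calibration('wrist');o=get_obs();print(o['ee_pos'],o['eef_rot'],o['force'],o['moment'],o['grip_width'])
im=cams.camera('wrist');cv2.imwrite('pics/w13.png',im);np.savez('pics/w13.npz',**c)
```

```text
[0.6316 0.1137 0.0896] [-1.5708 -0.      0.0445] [-0.0697 -0.9645  0.1174] [-0.0968  0.0576  0.0134] 0.0001938788537166105
```

View pics/w13.png

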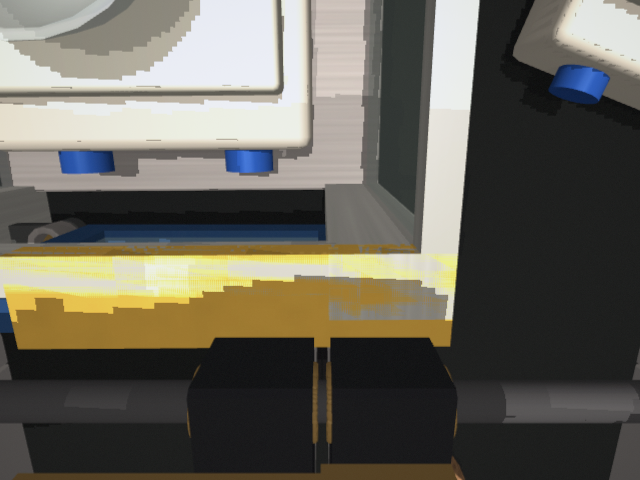

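Call:
step_arm:
  plan:
    - {"grip": 1, "slide": [0, 0, 0.0007], "spin": 0}
    - {"grip": 1, "slide": [0, 0, 0.0007], "spin": 0}
    - {"grip": 1, "slide": [0, 0, 0], "spin": 0}
    - {"grip": 1, "slide": [0, 0, 0], "spin": 0}
    - {"grip": 1, "slide": [0, 0, 0], "spin": 0}

```text
time_s: 18.75
ee_pos: [0.6316, 0.115, 0.0896]
eef_rot: [-1.571, -0.0, 0.044]
force: [0.5, -0.0, -0.2]
grip_width: 0.0005
```

Call:
step_arm:
  plan:
    - {"grip": 1, "slide": [0, 0, 0.0007], "spin": 0}
    - {"grip": 1, "slide": [0, 0, 0.0007], "spin": 0}
    - {"grip": 1, "slide": [0, 0, 0.0007], "spin": 0}
    - {"grip": 1, "slide": [0, 0, 0], "spin": 0}
    - {"grip": 1, "slide": [0, 0, 0], "spin": 0}

```text
time_s: 19.17
ee_pos: [0.6315, 0.1166, 0.0895]
eef_rot: [-1.572, 0.0, 0.044]
force: [0.8, -5.3, -0.5]
grip_width: 0.0005
```

Run:
```python
from h import *
s=cams.camera('scene');cv2.imwrite('pics/s14c.png',cv2.resize(s[220:380,240:400],None,fx=5,fy=3.75,interpolation=cv2.INTER_CUBIC))
```

```text
(no output)
```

View pics/s14c.png

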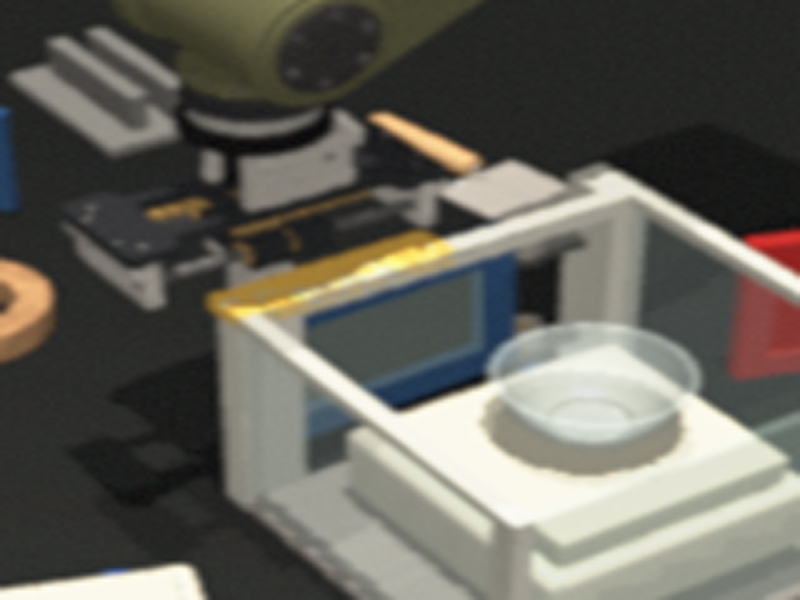

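Call:
step_arm:
  plan:
    - {"grip": 1, "slide": [0, 0, -0.003], "spin": 0}
    - {"grip": 1, "slide": [0, 0, -0.008], "spin": 0}
    - {"grip": 1, "slide": [0, 0, -0.015], "spin": 0}
    - {"grip": 1, "slide": [0, 0, -0.02], "spin": 0}
    - {"grip": 1, "slide": [0, 0, -0.02], "spin": 0}
    - {"grip": 1, "slide": [0, -0.02, 0], "spin": 0}
    - {"grip": 1, "slide": [0, -0.03, 0], "spin": 0}
    - {"grip": 1, "slide": [0, -0.03, 0], "spin": 0}
    - {"grip": 1, "slide": [0, -0.03, 0], "spin": 0}
    - {"grip": 1, "slide": [0, -0.02, 0], "spin": 0}
    - {"grip": 1, "slide": [0, 0, -0.02], "spin": 0}
    - {"grip": 1, "slide": [0, 0, -0.03], "spin": 0}
    - {"grip": 1, "slide": [0, 0, -0.03], "spin": 0}
    - {"grip": 1, "slide": [0, 0, -0.03], "spin": 0}
    - {"grip": 1, "slide": [0, 0, -0.03], "spin": 0}
    - {"grip": 1, "slide": [0, 0, -0.02], "spin": 0}
    - {"grip": 1, "slide": [0, 0, 0], "spin": 0}
    - {"grip": 1, "slide": [0, 0, 0], "spin": 0}

```text
time_s: 20.72
ee_pos: [0.6412, -0.1103, 0.2195]
eef_rot: [-1.571, 0.0, 0.042]
force: [-0.5, 0.3, -0.6]
grip_width: 0.0006
```

Run:
```python
from h import *
o=get_obs();print(o['ee_pos'],o['force'])
t=cams.camera('top');cv2.imwrite('pics/t15.png',t)
cv2.imwrite('pics/t15c.png',cv2.resize(t[140:265,190:290],None,fx=5,fy=4.6,interpolation=cv2.INTER_CUBIC))
c=cams.calibration('wrist');np.savez('pics/w15.npz',**c)
cv2.imwrite('pics/w15.png',cams.camera('wrist'))
```

```text
[ 0.6412 -0.1103  0.2195] [-0.4572  0.3297 -0.638 ]
```

View pics/t15.png

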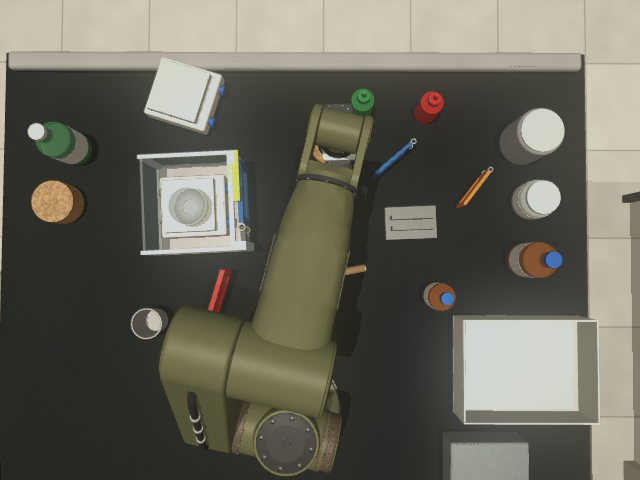

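View pics/t15c.png

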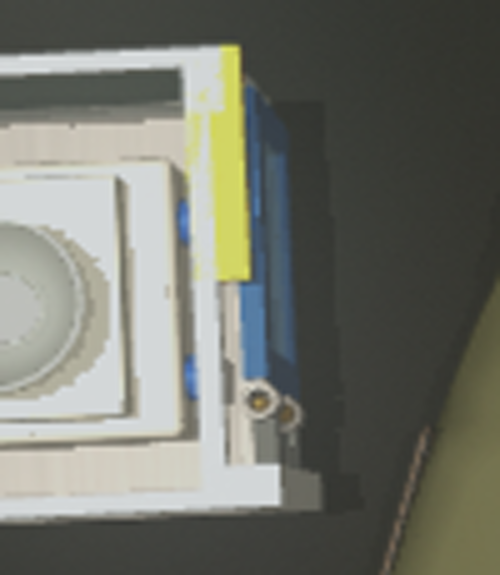

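View pics/w15.png

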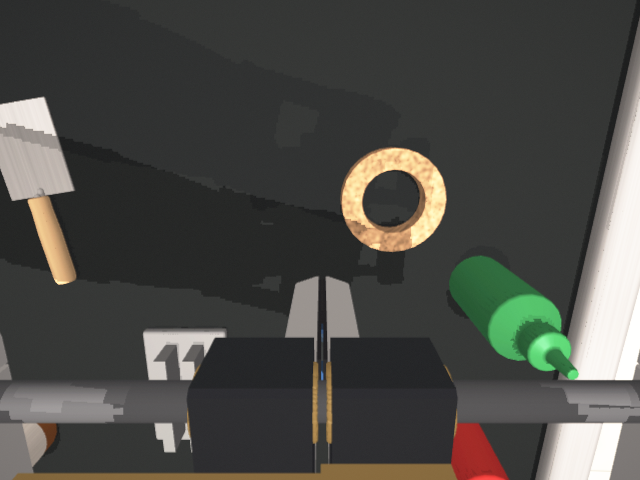

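Run:
```python
from station import hand_in
print(hand_in())
```

```text
the job is handed in; nothing more can be done
None
```

I hung the blue door on the guard and swung it shut, then handed the job in at about 21 s of the 61 s allowed. The station gave no verdict.

**What I did**
- I gripped the door across its top rail and lifted it out of the stand. It was already close to the 90-degree-open angle, so it mostly needed carrying across.
- I lined the upper knuckle up over its pin with the wrist camera, to within about 1 mm, and lowered it slowly. The force reading showed the pins had taken its weight.
- I let go, went round to the outside with closed fingers and pushed the door shut slowly. It met the post at about 5 N, and I backed the arm off to clear space.

**Last checks**
- **Seating:** the tip of the upper pin sits centred in its knuckle, at the seated height.
- **Shut:** from above, the door's outer edge runs parallel to the lip to within about 0.2 degrees. I did not measure the distance from the free edge to its shut place. That it is shut rests on the parallel check and the contact force.
- **Loose things:** the dish, cork ring, spatula, beaker and amber bottle looked unmoved in the final pictures. I judged this by eye, and the arm partly hid the cork ring and spatula in the top view.
- **Disagreement:** the top and wrist cameras differed by about 4 mm in x, the same amount on the door and the pin. I used wrist-camera positions relative to each other, so it cancelled.

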